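Refit the tester's D-shaft knob and hold it pressed in

ROBOT

A 6-joint arm with a two-finger parallel gripper is mounted at the origin on the work surface. World frame = base frame: x ahead of the robot, y to its left, z up, the work surface at z = 0. Lengths are in m, angles in rad, forces in N, time in s.
With the tool pointing down it reaches from about 0.325 to 0.925 m from the base axis. Payload 3.1 kg.
Tool frame: the origin (TCP) lies at the very end of the fingers, on their centre line; the grasp point (between the pads) lies 19 mm behind it; z points along the fingers, y is the direction in which the jaws open and shut (so a half turn about z gives the same grasp; the last joint's range is limited). The gripper opens to 85 mm and grips with 20 to 120 N. Pads are 22 mm wide; open, the fingers measure 114 mm over their backs; the gripper's body (76 mm by 85 mm) begins 54 mm behind the grasp point. The pads swing forward as they close: fully open they stand 13 mm farther back than shut.
Start: joints at [-0.112, 0.217, 1.613, -0, 1.311, -0.112], TCP at [0.625, 0, 0.231] pointing down, gripper open.
Joint ranges: [-2.75, 2.75], [-0.78, 2.1], [0.31, 2.55], [-1.13, 4.27], [0.13, 2.63], [-2.58, 2.58]. Speed limits (rad/s): [2.79, 2.79, 3.14, 3.14, 3.14, 3.14].

INTERFACE

Orientations are given as [roll, pitch, yaw] about the fixed x, y, z axes, in that order (R = Rz(yaw) Ry(pitch) Rx(roll)).
In Python, from plant import manip gives the robot as it stands.
- The arm moves only by the tool drive_tool, never from a script. Its argument "plan" is one flat list of numbers, 7 for each row, row after row: the shift along the world's x, y, z each as a share of 0.25 m, from -1 to 1, then the turn, a rotation vector about the world's x, y, z each as a share of pi rad, from -1 to 1, then the closure, from -1 (fully open) to 1 (shut). A call has exactly 10 rows; each row is the pose to reach, as a shift and turn from the pose commanded when the call began, turning the shorter way round; what a row does not reach only later rows make up. A row lasts 1/10 s, in which the tool goes at most 50 mm and 8.59 degrees, less where a joint would pass 70% of its speed; a pose out of reach is approached as far as the arm can. A call with a number of a shift or a turn outside -1 to 1 is refused whole. A call with a gripper value outside its range is refused whole. The fingers move at their own pace and stop on an object; "squeeze" is the grip in N (left out, the last holds). Time passes only in rows, so rows that repeat a pose let the fingers close, or fill a call up. It gives the time, the measured TCP pose, the force and the opening at its end, in the units of the state.
- manip.sense(): the state, without advancing time (a new reading comes with each control period).
- manip.camera(name): name is "scene" or "side" or "wrist"; returns a dict with "pixels" (480x640x3 uint8, red, green, blue), "range_z" (480x640 float32, m along the optical axis (not along the pixel's ray), 0 where there is no reading), "mtx" (3x3 intrinsics, pixels), "D" ([k1, k2, p1, p2, k3] as OpenCV has them; the pictures are not rectified), "T" (4x4, takes a point from camera to world coordinates). Camera axes: x right, y up, looking along -z (the intrinsics and any distortion apply to the point x, -y, -z); pixel columns grow to the right and rows downward; lengths in m; the calibration is good to about 2 mm. A picture is of the moment at which its call begins.
- manip.sign_off(): hands the job in, once; it reports no verdict.
Trained networks look in the newest picture that a camera, given by its name, has taken for a name from the list of things; names that differ only in an ending like _2 or _b are one class to them, and where a whole thing is asked for, a point or a joint stands for the part that bears it (a point fixed in the world has none). Each returns a list of dicts, best first, with "conf" (0 to 1); they miss things now and then, are a little off and sometimes report something else, mostly with a low value. They report only what shows in the picture. A call takes as long as a camera call.
- manip.silhouettes(camera, target): "pixels" (480x640 bool, what is visible of it) and "box" ([left, top, right, bottom] in pixels, round what is visible of it).
The state is a dict: "clock": time; "qpos": joint angles; "joint_vel": joint speeds; "joint_efforts": joint torques, N m; "ee_pos": TCP position; "eef_rot": TCP orientation; "force": force on the tool from outside, world axes, zero at the start; "ft_torque": the same for the moment, N m; "opening": opening from 0.0 (shut) to 1.0 (fully open).
Only numpy, scipy, OpenCV 4.12 (cv2) and the standard library are available. Lean on these libraries where they do the work, as an engineer would, in place of code of your own. Each camera call takes 0.05 s, during which the arm holds its last target.

TASK

The pointer knob has come off the bench tester: pick it up, turn it so that the flat in its bore matches the flat of the tester's bare D-shaft, slide it fully onto the shaft, then press it all the way in against the shaft's spring. Finish while still gripping or pressing the knob: keep it held all the way in and do not let go. Leave the weight, the jar and the screwdriver where they stand.

Things in the scene. Friction and masses are not known exactly. Their poses are not given: they have to be found in the camera images.
- knob_center (a point): Centre, half-way up and on the bore axis, of the loose mid-grey pointer knob: 36 mm tall, 30 mm wide (y) with two flat parallel upright sides from x = -20 to +20 mm, 60 g. It stands on the bench, open bore down, z up. +x points to the nose. It goes on only with its +x along the shaft's +x within about 10 degrees. Fully on, this point is 4 mm below shaft_top.
- knob_nose (a point): Tip of the knob's blunt pointer nose, 33 mm from its axis along +x, half-way up; the knob tapers to it from x = 20 mm and a white line on its top runs to it. The D-shaped blind bore, open below, is 22 mm deep and 18 mm across, its flat 5 mm from the axis on the nose (+x) side: 1 mm clearance all round on the shaft.
- shaft_top (a point): Centre of the top of the tester's bare upright steel D-shaft, 16 mm in diameter, one flat 4 mm from the axis on its +x side, z up, top edge chamfered 2 mm. It stands 36 mm above a round dark dial 80 mm across, whose white rib points the way the flat faces (+x). Dial and shaft turn together but stiffly (0.4 N m) and keep their angle. The point sinks as the shaft is pressed.
- tester: The fixed ivory housing, 200 (x) x 240 (y) mm; origin under its centre, on the bench. Its deck is 80 mm above the bench, the dial's top 86 mm; the shaft stands at x = 0, y = -40 mm. A raised pod with a dark screen, 114 mm above the bench, begins at y = +36 mm.
- shaft (a joint): How far the shaft is pressed down, m: 0 = up, 0.008 = all the way in (stop). Its spring pushes up with 5 N at the start and 9 N when all the way in, and lifts it again when released. Pressed all the way in, the knob's underside is still 6 mm above the dial.
- weight_mid (a point): Bystander: middle of a steel calibration weight, 36 mm across, 48 mm tall, upright on the bench.
- jar_mid (a point): Bystander: middle of a clear closed sample jar with white cap, 52 mm across, 70 mm tall, upright on the bench.
- driver_grip (a point): Bystander: handle of a black-handled screwdriver, 180 mm long, lying on the bench.

How it is judged:
By the outcome, as a careful person would: the job done as asked, in the order asked, and still so for the second after the job is handed in, while the arm keeps its last pose, push and grip.
It also fails if it takes over 42 s, if anything falls off the work surface, if the arm or the gripper's body presses on something with over 40 N, if the wrist force passes 120 N, or if a joint passes its speed limit or range.

## Working session

There is one attempt and no reset: what is moved stays moved. The work goes in short steps, Python scripts to look and compute and a tool call to move; the robot and the scene stay as the last step left them, time stands still between calls to the robot, and variables do not carry over. Pictures are saved under pics/ and viewed, and the job is handed in when it is done.

Besides the shell and the picture viewer there is one more tool, called after "Request:" by a JSON object that holds its "op" and its "data", one argument or row to a line. drive_tool: Moves the arm, as the interface text tells. Its arguments: {"type":"object","properties":{"plan":{"type":"array"},"squeeze":{"type":"number"}},"required":["plan"]}

```bash
ls; mkdir -p pics; cat > h.py <<'E'
from plant import manip
import numpy as np, cv2
def cam(n):
    c=manip.camera(n); return c
def save(c,f): cv2.imwrite('pics/'+f,c["pixels"][:,:,::-1])
def pts(c,mask):
    v,u=np.nonzero(mask&(c["range_z"]>0))
    z=c["range_z"][v,u].astype(float)
    n=cv2.undistortPoints(np.stack([u,v],1).astype(float).reshape(-1,1,2),np.array(c["mtx"]),np.array(c["D"],float)).reshape(-1,2)
    P=np.stack([n[:,0]*z,-n[:,1]*z,-z,np.ones_like(z)],1)
    return (P@np.array(c["T"]).T)[:,:3],u,v
def proj(c,P):
    P=np.atleast_2d(P); T=np.linalg.inv(np.array(c["T"])); q=P@T[:3,:3].T+T[:3,3]
    q=q*[1,-1,-1]
    return cv2.projectPoints(q.reshape(-1,1,3),np.zeros(3),np.zeros(3),np.array(c["mtx"]),np.array(c["D"],float))[0].reshape(-1,2)
E
python3 - <<'E'
from h import *
print(manip.sense())
for n in ["scene","side","wrist"]:
    c=cam(n); save(c,n+"0.png"); np.savez('/tmp/'+n+'0.npz',**c)
    print(n,np.array(c["T"]).round(3).tolist())
    for t in ["knob_center","shaft_top","tester","weight_mid","jar_mid","driver_grip"]:
        for s in manip.silhouettes(n,t)[:2]:
            m=s["pixels"]; P,u,v=pts(c,m)
            print(t,round(s["conf"],2),s["box"],m.sum(),np.median(P,0).round(3) if len(P) else None,P.min(0).round(3) if len(P) else None,P.max(0).round(3) if len(P) else None)
            if s is not None: np.save(f'/tmp/{n}0_{t}_{s["conf"]:.2f}.npy',m)
E
```

```text
pics
{'clock': 0.0, 'qpos': array([-1.12201177e-01,  2.17764232e-01,  1.61494303e+00, -1.79432678e-05,
        1.31127520e+00, -1.12197510e-01]), 'joint_vel': array([ 2.53441512e-04, -7.02276854e-04,  6.95597469e-04, -3.91674522e-04,
       -5.17397855e-05,  7.93824102e-04]), 'joint_efforts': array([-2.90135131e-04, -3.96841800e+01, -3.03850436e+01, -2.80225659e-04,
        9.87685227e-03,  9.68610237e-06]), 'ee_pos': array([6.24185311e-01, 1.07923833e-04, 2.29957363e-01]), 'eef_rot': array([-3.13921593e+00, -2.50345758e-04,  1.57079699e+00]), 'force': array([0.19345419, 0.62724317, 0.36028903]), 'ft_torque': array([ 0.02185501,  0.01656507, -0.00928285]), 'opening': 1.0020989733738135}
scene [[-0.41, -0.663, 0.627, 1.107], [0.912, -0.301, 0.278, 0.169], [0.005, 0.685, 0.728, 0.642], [0.0, 0.0, 0.0, 1.0]]
knob_center 0.61 [265.1, 176.4, 292.2, 203.1] 515 [ 0.474 -0.212  0.029] [ 0.441 -0.237 -0.   ] [ 0.493 -0.192  0.038]
shaft_top 0.74 [436.7, 235.9, 447.4, 253.7] 185 [0.574 0.154 0.11 ] [0.539 0.144 0.085] [0.577 0.162 0.125]
tester 0.67 [372.9, 216.1, 551.0, 369.5] 16917 [0.626 0.
[... 1423 characters left out ...]
 0.051]
driver_grip 0.92 [239.7, 200.1, 254.1, 268.7] 464 [ 0.745 -0.204  0.021] [ 0.68  -0.278 -0.002] [0.767 0.01  0.287]
wrist [[1.0, 0.001, -0.0, 0.625], [-0.001, 0.964, 0.264, 0.067], [0.001, -0.264, 0.964, 0.373], [0.0, 0.0, 0.0, 1.0]]
knob_center 0.74 [170.3, 401.6, 187.5, 421.0] 229 [ 0.487 -0.214  0.006] [ 0.474 -0.232 -0.002] [0.602 0.018 0.312]
tester 0.86 [73.0, 0.9, 381.5, 130.6] 34094 [0.574 0.111 0.079] [ 0.463  0.062 -0.002] [0.67  0.145 0.089]
weight_mid 0.98 [286.2, 243.8, 326.0, 290.1] 1523 [ 0.617 -0.051  0.031] [ 0.597 -0.086 -0.002] [ 0.635 -0.04   0.049]
driver_grip 0.87 [419.6, 311.4, 445.8, 441.3] 1378 [ 0.743 -0.198  0.018] [ 0.648 -0.248 -0.003] [0.759 0.017 0.312]
```

```bash
python3 - <<'E'
import cv2
a=cv2.imread('pics/scene0.png');b=cv2.imread('pics/side0.png')
k=cv2.resize(b[200:260,360:420],(390,290),interpolation=cv2.INTER_CUBIC)
k=cv2.resize(b[205:255,355:420],(390,300),interpolation=cv2.INTER_CUBIC)
k2=cv2.resize(a[165:215,245:310],(390,300),interpolation=cv2.INTER_CUBIC)
d=cv2.resize(b[350:425,275:375],(400,300),interpolation=cv2.INTER_CUBIC)
d2=cv2.resize(a[210:285,390:490],(400,300),interpolation=cv2.INTER_CUBIC)
import numpy as np
cv2.imwrite('pics/crops0.png',np.vstack([np.hstack([k,d]),np.hstack([k2,d2])]))
E
```

```text
(no output)
```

View pics/scene0.png

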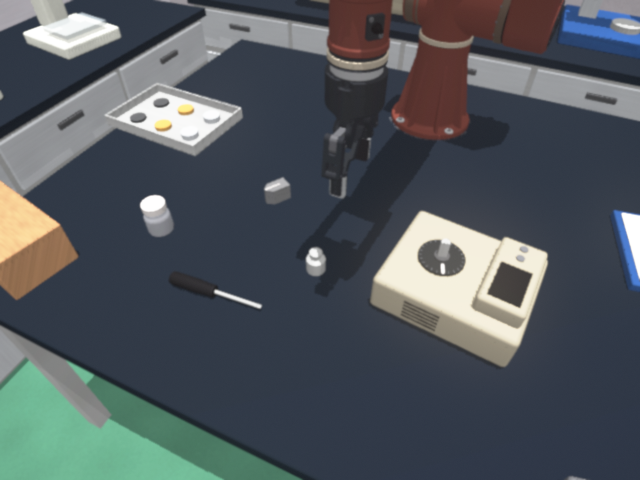

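View pics/side0.png

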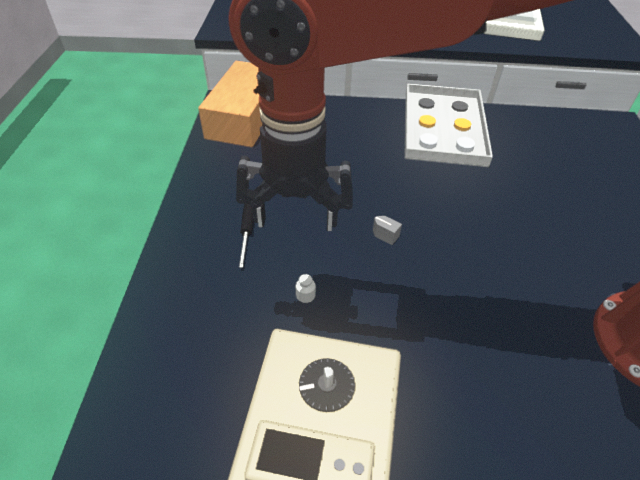

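View pics/wrist0.png

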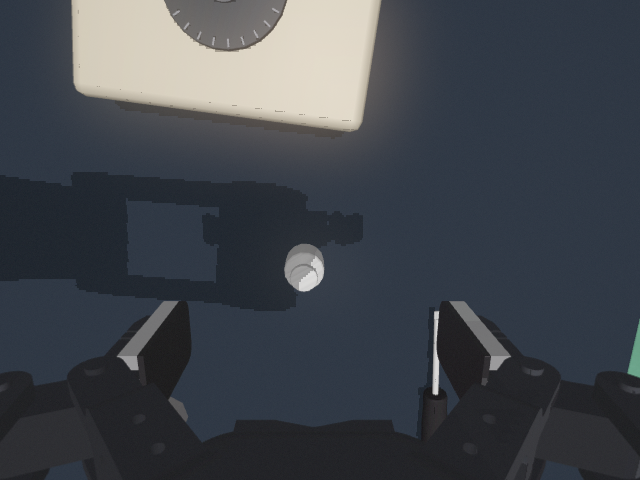

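```bash
echo
```

```text
(no output)
```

View pics/crops0.png

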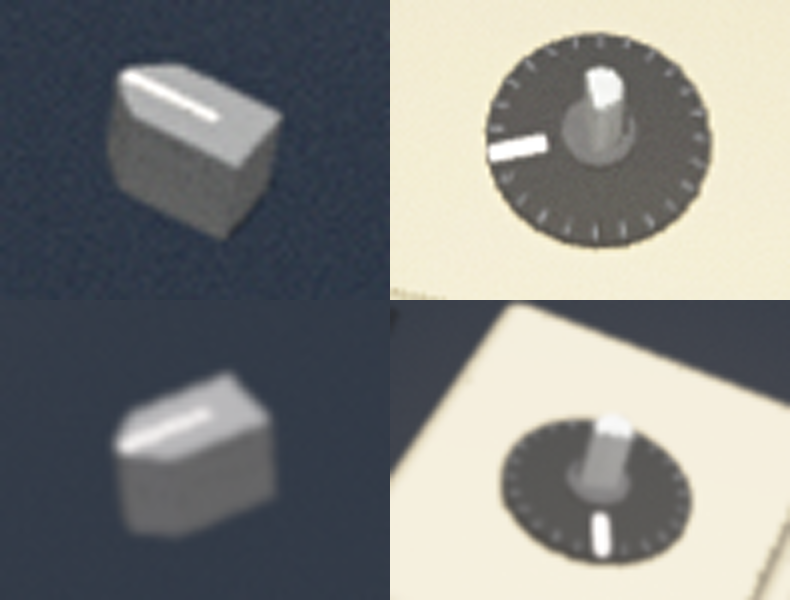

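```bash
cat >> h.py <<'E'
def ortho(c,cx,cy,z,half=0.06,n=400):
    # top-down picture of plane z; col -> +x, row -> -y
    g=np.linspace(-half,half,n)
    X,Y=np.meshgrid(cx+g,cy-g)
    p=proj(c,np.stack([X.ravel(),Y.ravel(),np.full(X.size,z)],1)).astype(np.float32)
    return cv2.remap(c["pixels"],p[:,0].reshape(n,n),p[:,1].reshape(n,n),cv2.INTER_CUBIC)
E
python3 - <<'E'
from h import *
rows=[]
for n in ["scene","side"]:
    c=dict(np.load(f'/tmp/{n}0.npz'))
    im=[ortho(c,.47,-.215,.036,.04,266),ortho(c,.57,.155,.086,.05,266),ortho(c,.57,.155,.122,.03,266)]
    rows.append(np.hstack(im))
    for nm,(cx,cy,z,h,thr) in {"knob":(.47,-.215,.036,.04,205),"rib":(.57,.155,.086,.05,215)}.items():
        o=ortho(c,cx,cy,z,h,400).astype(int); g=o.min(2)
        print(n,nm,np.percentile(g,[50,90,99,100]))
cv2.imwrite('pics/ortho0.png',np.vstack(rows)[:,:,::-1])
E
```

```text
scene knob [ 97. 184. 232. 238.]
scene rib [170. 222. 246. 255.]
side knob [ 63. 177. 244. 255.]
side rib [193. 215. 247. 255.]
```

View pics/ortho0.png

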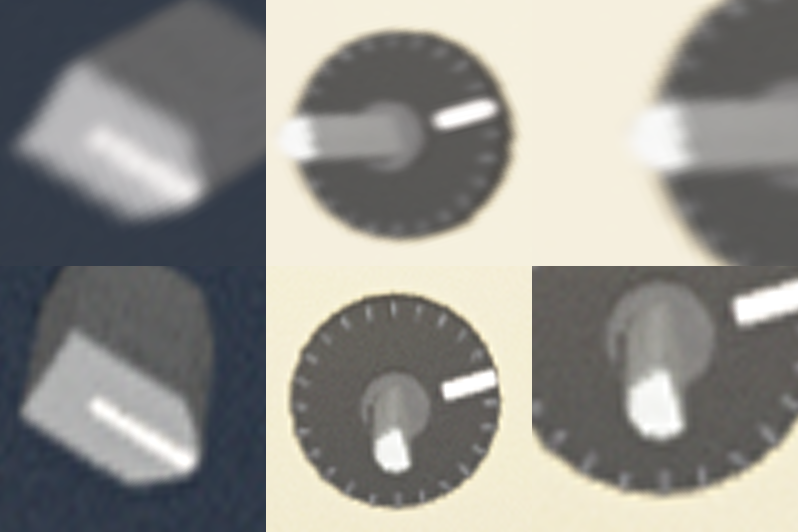

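```bash
cat > m.py <<'E'
from h import *
from scipy.optimize import minimize
def pca(mask,cx,cy,h):
    n=mask.shape[0]; k,l,s,_=cv2.connectedComponentsWithStats(mask.astype(np.uint8))
    i=1+np.argmax(s[1:,4]); v,u=np.nonzero(l==i)
    P=np.stack([cx-h+2*h*u/(n-1),cy+h-2*h*v/(n-1)],1); m=P.mean(0)
    w,V=np.linalg.eigh(np.cov((P-m).T)); d=V[:,1]
    return m,d,2*np.sqrt(3*w)
def line(c,cx,cy,z,h,ring=None,thr=None):
    o=ortho(c,cx,cy,z,h,600); g=o.min(2).astype(float)
    return g
def knobtop(c,cx,cy,z,h=0.045,yaw0=-31):
    n=450; o=ortho(c,cx,cy,z,h,n).min(2)
    # top face: brighter than sides
    g=cv2.GaussianBlur(o,(5,5),0)
    def poly(p):
        x,y,a=p; R=np.array([[np.cos(a),-np.sin(a)],[np.sin(a),np.cos(a)]])
        q=np.array([[-20,-15],[20,-15],[33,-4],[33,4],[20,15],[-20,15]])/1000@R.T+[x,y]
        u=(q[:,0]-cx+h)/(2*h)*(n-1); v=(cy+h-q[:,1])/(2*h)*(n-1)
        return np.round(np.stack([u,v],1)*16).astype(np.int32)
    def cost(p,m):
        z_=np.zeros((n,n),np.uint8); cv2.fillPoly(z_,[poly(p)],1,shift=4)
        return 1-(z_&m).sum()/max(1,(z_|m).sum())
    return g,cost
def edgefit(c,cx,cy,z,yaw0,thr,h=0.05):
    g,cost=knobtop(c,cx,cy,z,h); m=(g>thr).astype(np.uint8)
    m=cv2.morphologyEx(m,cv2.MORPH_OPEN,np.ones((5,5),np.uint8))
    k,l,s,_=cv2.connectedComponentsWithStats(m); i=1+np.argmax(s[1:,4]); m=(l==i).astype(np.uint8)
    best=min((minimize(cost,[cx+dx,cy+dy,np.radians(yaw0)],args=(m,),method='Nelder-Mead',options=dict(initial_simplex=np.array([cx+dx,cy+dy,np.radians(yaw0)])+np.array([[0,0,0],[.005,0,0],[0,.005,0],[0,0,.15]]))) for dx in(-.004,.004) for dy in (-.004,.004)),key=lambda r:r.fun)
    return best.x[0],best.x[1],np.degrees(best.x[2]),best.fun
def dial(c,cx=.57,cy=.155,z=.086,h=.055):
    n=550;o=ortho(c,cx,cy,z,h,n).min(2); o=cv2.GaussianBlur(o,(3,3),0)
    gx=np.gradient(o.astype(float))
    E=[]
    for a in np.radians(np.arange(0,360,2)):
        r=np.arange(.032,.050,.0001)
        # search along ray for dark->ivory step
        x=cx+r*np.cos(a);y=cy+r*np.sin(a)
        s=cv2.remap(o,((x-cx+h)/(2*h)*(n-1)).astype(np.float32)[None],((cy+h-y)/(2*h)*(n-1)).astype(np.float32)[None],1)[0].astype(float)
        s=np.convolve(s,np.ones(9)/9,'same'); d=s[12:]-s[:-12]; d[:12]=0; d[-12:]=0
        i=np.argmax(d)
        if d[i]>30: E.append([x[i+6],y[i+6]])
    E=np.array(E)
    for _ in range(6):
        A=np.c_[2*E,np.ones(len(E))]; s=np.linalg.lstsq(A,(E**2).sum(1),rcond=None)[0]; r=np.sqrt(s[2]+s[:2]@s[:2])
        e=np.abs(np.hypot(*(E-s[:2]).T)-r); k=e<max(.0006,2*np.median(e)); E=E[k]
    ctr=s[:2]
    X,Y=np.meshgrid(cx+np.linspace(-h,h,n),cy-np.linspace(-h,h,n)); R=np.hypot(X-ctr[0],Y-ctr[1])
    m=(o>190)&(R<.038)&(R>.012)
    k,l,st,_=cv2.connectedComponentsWithStats(m.astype(np.uint8)); out=[]
    for i in range(1,k):
        if st[i,4]<150: continue
        P=np.stack([X[l==i],Y[l==i]],1);mm=P.mean(0);w,V=np.linalg.eigh(np.cov((P-mm).T))
        d=V[:,1]*np.sign(V[:,1]@(mm-ctr)); out.append(dict(n=int(st[i,4]),pca=round(np.degrees(np.arctan2(d[1],d[0])),1),rad=round(np.degrees(np.arctan2(*(mm-ctr)[::-1])),1),size=(2*np.sqrt(3*w)*1000).round(1).tolist(),r=round(np.hypot(*(mm-ctr))*1000,1)))
    return ctr.round(4),round(r,4),len(E),out
E
python3 - <<'E'
from m import *
for n in ["scene","side"]:
    c=dict(np.load(f'/tmp/{n}0.npz'))
    print(n,dial(c))
    for thr in (140,155): print(edgefit(c,.465,-.215,.036,-31,thr))
    g,_=knobtop(c,.465,-.215,.036); 
    m,d,s=pca(g>215,.465,-.215,.045); print('line',m,np.degrees(np.arctan2(d[1],d[0])),s)
E
```

```text
scene (array([0.572 , 0.1542]), np.float64(0.0404), 99, [{'n': 3299, 'pca': np.float64(15.4), 'rad': np.float64(19.1), 'size': [6.1, 20.8], 'r': np.float64(24.3)}, {'n': 1277, 'pca': np.float64(95.2), 'rad': np.float64(-177.4), 'size': [3.8, 13.7], 'r': np.float64(36.0)}])
(np.float64(0.46184846308440014), np.float64(-0.21653018696834503), np.float64(-32.15102619889394), np.float64(0.030138289558628628))
(np.float64(0.462310645585834), np.float64(-0.2168977882113795), np.float64(-31.567474828806915), np.float64(0.12064370643706435))
line [ 0.47284423 -0.22484759] 148.2006989358777 [0.00649425 0.03228368]
side (array([0.5687, 0.1544]), np.float64(0.0402), 162, [{'n': 2996, 'pca': np.float64(16.6), 'rad': np.float64(12.2), 'size': [6.2, 19.3], 'r': np.float64(28.2)}, {'n': 3549, 'pca': np.float64(-73.0), 'rad': np.float64(-93.6), 'size': [10.4, 13.3], 'r': np.float64(19.4)}])
(np.float64(0.46072265498283155), np.float64(-0.21731073669221482), np.float64(-31.578642660110113), np.float64(0.04777026565594478))
(np.float64(0.46124828656756034), np.float64(-0.21754022587199118), np.float64(-31.61286476625396), np.float64(0.10441231757749747))
line [ 0.47301299 -0.22590998] 148.14850078798622 [0.00463048 0.03466855]
```

Request:
{"op": "drive_tool", "data": {
  "plan": [-0.16, -0.21, -0.05, 0, 0, 0.045, -1, -0.32, -0.42, -0.1, 0, 0, 0.09, -1, -0.48, -0.63, -0.15, 0, 0, 0.135, -1, -0.6, -0.8, -0.2, 0, 0, 0.18, -1, -0.654, -0.868, -0.24, 0, 0, 0.225, -1, -0.654, -0.868, -0.24, 0, 0, 0.27, -1, -0.654, -0.868, -0.24, 0, 0, 0.31, -1, -0.654, -0.868, -0.24, 0, 0, 0.323, -1, -0.654, -0.868, -0.24, 0, 0, 0.323, -1, -0.654, -0.868, -0.24, 0, 0, 0.323, -1]
}}

```text
clock: 2.05
ee_pos: [0.4616, -0.217, 0.1715]
eef_rot: [3.142, 0.0, 2.585]
force: [-0.2, -0.1, 0.7]
opening: 1.0
```

```bash
python3 - <<'E'
from m import *
s=manip.sense(); print(s["clock"],s["ee_pos"],s["eef_rot"],s["force"],s["qpos"])
c=cam("wrist"); save(c,"wrist1.png"); np.savez('/tmp/wrist1.npz',**c); print(np.array(c["T"]).round(3).tolist())
print("tcp px",proj(c,s["ee_pos"]),"knob",proj(c,[.4615,-.217,.036]))
for thr in (100,120,140): print(edgefit(c,.4615,-.217,.036,-31,thr))
cv2.imwrite('pics/wo1.png',ortho(c,.4615,-.217,.036,.05,400)[:,:,::-1])
E
```

```text
2.05 [ 0.46164594 -0.21700986  0.17145983] [3.14157758e+00 3.25472066e-04 2.58463891e+00] [-0.22293836 -0.08227405  0.65600211] [-5.77098456e-01  3.26583376e-02  1.93602817e+00  2.34638306e-05
  1.17258105e+00 -1.59095014e+00]
[[0.53, -0.818, -0.225, 0.405], [0.848, 0.511, 0.14, -0.181], [0.0, -0.265, 0.964, 0.313], [0.0, 0.0, 0.0, 1.0]]
tcp px [[312.86099396 310.23921368]] knob [[313.01697187 224.73005371]]
(np.float64(0.46805480133481), np.float64(-0.2182373709426201), np.float64(-22.60660190268234), np.float64(0.7269641214351426))
(np.float64(0.46073434935756474), np.float64(-0.21636898467831006), np.float64(-31.537706595007748), np.float64(0.10280742178025715))
(np.float64(0.461096929367238), np.float64(-0.21662492658797605), np.float64(-31.993555018153824), np.float64(0.08594621390506874))
```

View pics/wrist1.png

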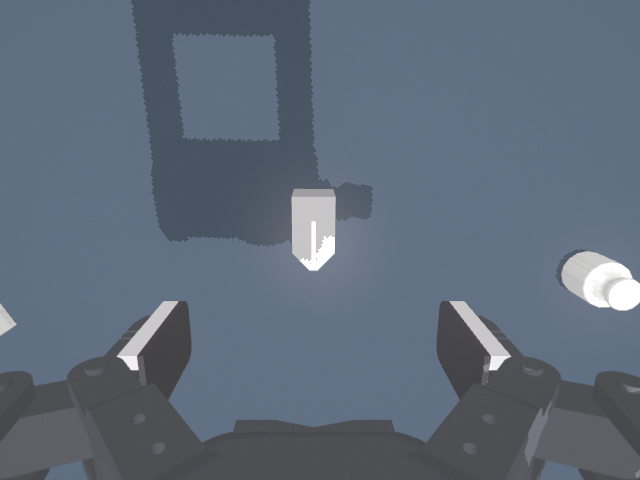

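View pics/wo1.png

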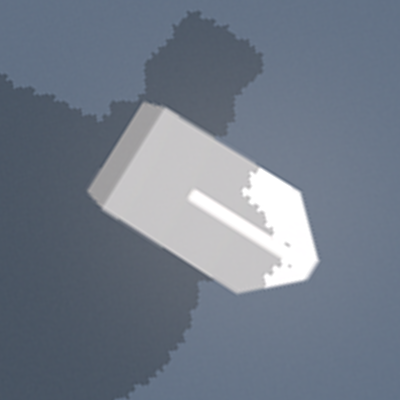

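Request:
{"op": "drive_tool", "data": {
  "plan": [0, 0, -0.1, 0, 0, 0, -1, 0, 0, -0.2, 0, 0, 0, -1, 0, 0, -0.3, 0, 0, 0, -1, 0, 0, -0.4, 0, 0, 0, -1, 0, 0, -0.5, 0, 0, 0, -1, 0, 0, -0.58, 0, 0, 0, -1, 0, 0, -0.63, 0, 0, 0, -1, 0, 0, -0.66, 0, 0, 0, -1, 0, 0, -0.665, 0, 0, 0, -1, 0, 0, -0.665, 0, 0, 0, -1],
  "squeeze": 60
}}

```text
clock: 3.1
ee_pos: [0.4621, -0.2173, 0.0056]
eef_rot: [-3.142, 0.001, 2.586]
force: [0.6, 0.4, 1.3]
opening: 0.999
```

Request:
{"op": "drive_tool", "data": {
  "plan": [0, 0, 0, 0, 0, 0, 0, 0, 0, 0, 0, 0, 0, 0.2, 0, 0, 0, 0, 0, 0, 1, 0, 0, 0, 0, 0, 0, 1, 0, 0, 0, 0, 0, 0, 1, 0, 0, 0, 0, 0, 0, 1, 0, 0, 0, 0, 0, 0, 1, 0, 0, 0, 0, 0, 0, 1, 0, 0, 0, 0, 0, 0, 1, 0, 0, 0, 0, 0, 0, 1],
  "squeeze": 60
}}

```text
clock: 4.1
ee_pos: [0.4621, -0.2174, 0.0057]
eef_rot: [-3.142, 0.001, 2.586]
force: [-0.1, -0.9, 5.9]
opening: 0.344
```

```bash
python3 - <<'E'
from m import *
s=manip.sense(); print(s)
c=cam("wrist"); save(c,"wrist2.png"); np.savez('/tmp/wrist2.npz',**c)
E
```

```text
{'clock': 4.1, 'qpos': array([-5.77191791e-01,  2.95526480e-01,  2.00888037e+00, -7.85921279e-05,
        8.35878041e-01, -1.59189311e+00]), 'joint_vel': array([ 1.47198028e-03,  1.90089887e-03, -8.10697783e-04, -2.07518628e-04,
       -8.42865797e-05,  3.61001882e-05]), 'joint_efforts': array([ 2.57720629e-02, -3.15557134e+01, -1.98082066e+01,  1.96373113e-02,
       -6.98698265e-02, -7.41275871e-03]), 'ee_pos': array([ 0.46212736, -0.21740866,  0.00568039]), 'eef_rot': array([-3.14150670e+00,  1.30624251e-03,  2.58555036e+00]), 'force': array([-0.09412017, -0.90348837,  5.89456545]), 'ft_torque': array([-0.00939263,  0.07087875, -0.01951542]), 'opening': 0.3437050659353812}
```

View pics/wrist2.png

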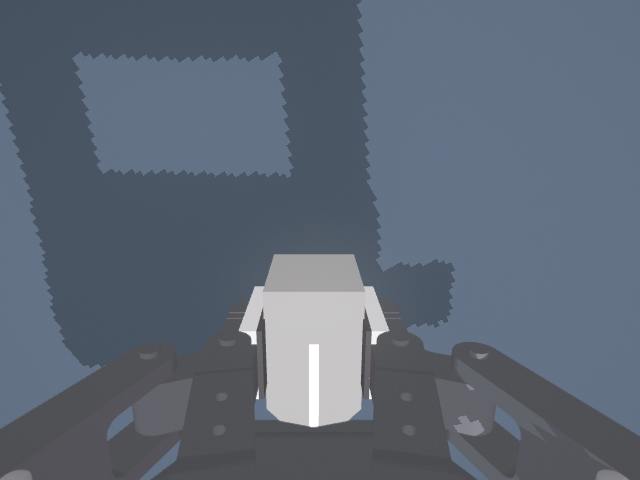

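```bash
python3 - <<'E'
from m import *
c=dict(np.load('/tmp/wrist2.npz'))
o=ortho(c,.4615,-.217,.036,.04,400); cv2.imwrite('pics/wo2.png',o[:,:,::-1])
for thr in (150,175,190): print(edgefit(c,.4615,-.217,.036,-31.8,thr))
E
```

```text
(np.float64(0.4559992544840276), np.float64(-0.2134233081841767), np.float64(-31.306946336076066), np.float64(0.20966666666666667))
(np.float64(0.4610674711026832), np.float64(-0.21642875669164124), np.float64(-31.62979541103898), np.float64(0.18593500266382523))
(np.float64(0.46100467090890623), np.float64(-0.21684854845128626), np.float64(-31.373903938650688), np.float64(0.1976832032233694))
```

View pics/wo2.png

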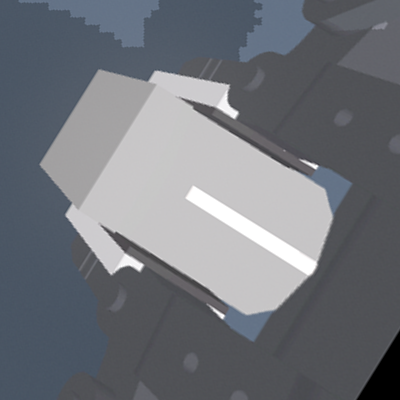

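Request:
{"op": "drive_tool", "data": {
  "plan": [0, 0, 0.1, 0, 0, 0, 1, 0, 0, 0.25, 0, 0, 0, 1, 0, 0, 0.4, 0, 0, 0, 1, 0.05, 0.1, 0.55, 0, 0, 0.04, 1, 0.15, 0.25, 0.7, 0, 0, 0.08, 1, 0.25, 0.4, 0.78, 0, 0, 0.12, 1, 0.35, 0.55, 0.78, 0, 0, 0.16, 1, 0.45, 0.7, 0.78, 0, 0, 0.2, 1, 0.55, 0.85, 0.78, 0, 0, 0.24, 1, 0.6, 1.0, 0.78, 0, 0, 0.266, 1]
}}

```text
clock: 5.15
ee_pos: [0.6123, 0.0348, 0.1989]
eef_rot: [3.141, -0.001, -2.858]
force: [0.8, -0.7, -1.7]
opening: 0.34
```

Request:
{"op": "drive_tool", "data": {
  "plan": [0.02, 0.1, 0, 0, 0, 0, 1, 0.04, 0.22, 0, 0, 0, 0, 1, 0.07, 0.36, 0, 0, 0, 0, 1, 0.1, 0.48, -0.03, 0, 0, 0, 1, 0.1, 0.54, -0.06, 0, 0, 0, 1, 0.1, 0.56, -0.06, 0, 0, 0, 1, 0.1, 0.56, -0.06, 0, 0, 0, 1, 0.1, 0.56, -0.06, 0, 0, 0, 1, 0.1, 0.56, -0.06, 0, 0, 0, 1, 0.1, 0.56, -0.06, 0, 0, 0, 1]
}}

```text
clock: 6.15
ee_pos: [0.6368, 0.1719, 0.1856]
eef_rot: [-3.141, 0.001, -2.863]
force: [0.9, -0.6, -0.2]
opening: 0.342
```

```bash
python3 - <<'E'
from m import *
s=manip.sense(); print(s["clock"],s["ee_pos"],s["eef_rot"],s["force"],s["qpos"])
for n in ["wrist","side","scene"]:
    c=cam(n); save(c,n+"3.png"); np.savez(f'/tmp/{n}3.npz',**c)
    try: print(n,dial(c))
    except Exception as e: print(n,e)
c=dict(np.load('/tmp/wrist3.npz'))
cv2.imwrite('pics/wo3.png',np.hstack([ortho(c,.57,.154,.086,.05,400),ortho(c,.57,.154,.122,.025,400)])[:,:,::-1])
E
```

```text
6.15 [0.63682623 0.17185933 0.18561074] [-3.14126197e+00  7.13296437e-04 -2.86348898e+00] [ 0.90377785 -0.62664494 -0.24865167] [ 1.57377993e-01  3.27113965e-01  1.56558886e+00 -2.55562931e-04
  1.24814191e+00 -1.69144094e+00]
wrist (array([0.5694, 0.1535]), np.float64(0.0396), 175, [])
side (array([0.5688, 0.1544]), np.float64(0.0401), 147, [{'n': 2583, 'pca': np.float64(16.3), 'rad': np.float64(12.6), 'size': [5.4, 19.1], 'r': np.float64(28.3)}, {'n': 3299, 'pca': np.float64(-71.0), 'rad': np.float64(-94.5), 'size': [9.7, 13.2], 'r': np.float64(19.0)}])
scene (array([0.5693, 0.1551]), np.float64(0.0399), 36, [{'n': 1768, 'pca': np.float64(15.3), 'rad': np.float64(15.0), 'size': [3.9, 17.7], 'r': np.float64(26.9)}])
```

View pics/wrist3.png

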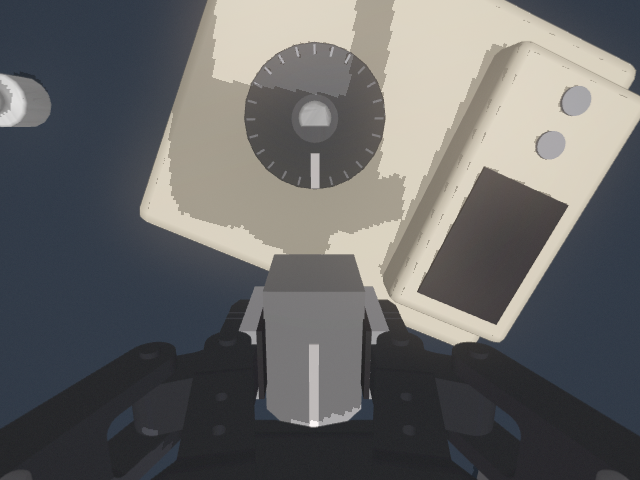

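View pics/wo3.png

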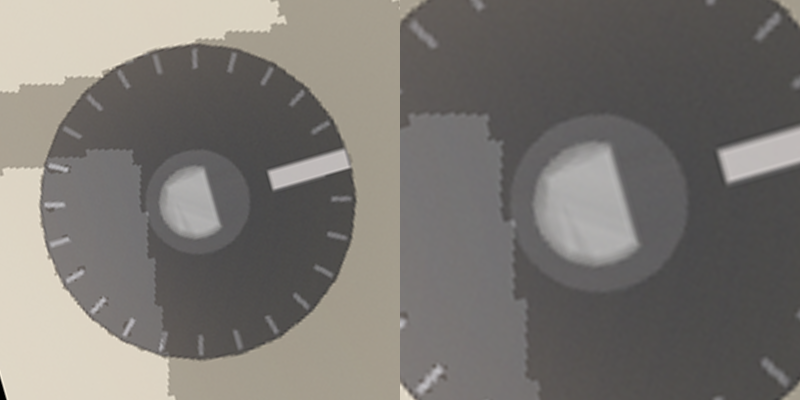

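View pics/side3.png

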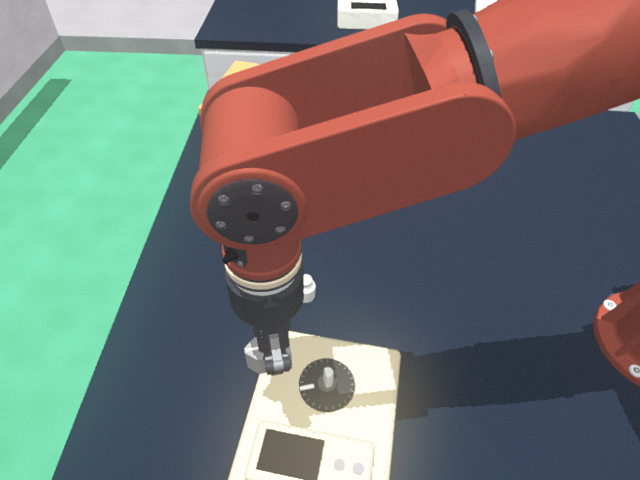

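```bash
python3 - <<'E'
from m import *
c=dict(np.load('/tmp/wrist3.npz')); T=np.array(c["T"])
def ray(px,z):
    n=cv2.undistortPoints(np.array([[px]],float),c["mtx"],c["D"].astype(float))[0,0]
    d=T[:3,:3]@np.array([n[0],-n[1],-1]); o=T[:3,3]; return o+d*(z-o[2])/d[2]
g=c["pixels"].min(2).astype(int)
print(g[250:300,313].tolist()); print(g[300,255:375].tolist()); print(g[330,255:375].tolist())
tcp=np.array([.63683,.17186,.18561]); a=-2.86349+np.pi; ex=np.array([np.cos(a),np.sin(a)]);ey=np.array([-ex[1],ex[0]]); print("knob yaw",np.degrees(a))
for z in (.212,.2157,.219):
    A=ray((264.5,291),z);B=ray((362.5,291),z); m=(A+B)/2; ctr=m[:2]+.020*ex
    print(z,np.linalg.norm(A-B),np.degrees(np.arctan2(*(A-B)[1::-1]))-np.degrees(np.arctan2(*ey[::-1])),"ctr rel tcp along,across mm",((ctr-tcp[:2])@ex)*1e3,((ctr-tcp[:2])@ey)*1e3)
v,u=np.nonzero(c["range_z"]>0)
P,u,v=pts(c,(np.indices((480,640))[0]>300)&(np.indices((480,640))[0]<335)&(np.abs(np.indices((480,640))[1]-290)<15)); print("top z",np.median(P[:,2]))
# flat & shaft
o=ortho(c,.57,.154,.122,.025,800).min(2); 
P,u,v=pts(c,(np.hypot(np.indices((480,640))[0]-113,np.indices((480,640))[1]-315)<9)); print("shaft z",np.median(P[:,2]))
m=(cv2.GaussianBlur(o,(5,5),0)>125).astype(np.uint8); k,l,s,cc=cv2.connectedComponentsWithStats(m)
for i in range(1,k):
    if s[i,4]>5000: print(s[i],cc[i])
i=l[405,390]; cn,_=cv2.findContours((l==i).astype(np.uint8),0,1); q=max(cn,key=cv2.contourArea)[:,0].astype(float)
X=np.stack([.57-.025+q[:,0]*.05/799,.154+.025-q[:,1]*.05/799],1)
t=(X-X.mean(0))@ex; f=X[t>t.max()-.0015]; arc=X[t<t.max()-.003]
w,V=np.linalg.eigh(np.cov((f-f.mean(0)).T)); print("flat normal",np.degrees(np.arctan2(V[1,0],V[0,0])))
A=np.c_[2*arc,np.ones(len(arc))]; s=np.linalg.lstsq(A,(arc**2).sum(1),rcond=None)[0]; print("shaft ctr",s[:2],"r",np.sqrt(s[2]+s[:2]@s[:2]),"flat dist",(f.mean(0)-s[:2])@ex)
E
```

```text
[141, 140, 140, 140, 112, 99, 98, 99, 97, 98, 98, 99, 98, 98, 97, 98, 98, 98, 98, 97, 98, 98, 96, 97, 96, 96, 97, 96, 97, 97, 95, 97, 95, 97, 96, 96, 97, 96, 96, 96, 96, 100, 120, 122, 121, 122, 122, 121, 121, 120]
[126, 126, 126, 126, 125, 126, 126, 126, 121, 121, 121, 120, 121, 121, 120, 121, 121, 121, 120, 121, 120, 121, 120, 120, 121, 121, 121, 121, 122, 121, 121, 121, 121, 121, 120, 121, 121, 122, 120, 120, 121, 119, 120, 121, 121, 120, 121, 121, 121, 121, 120, 121, 121, 122, 121, 121, 121, 121, 121, 122, 120, 121, 122, 121, 121, 121, 121, 121, 121, 121, 122, 122, 122, 122, 120, 121, 122, 122, 122, 121, 122, 121, 122, 122, 122, 122, 122, 123, 123, 123, 123, 122, 123, 123, 122, 122, 123, 123, 124, 123, 122, 122, 122, 124, 123, 123, 123, 124, 123, 124, 128, 128, 129, 128, 128, 128, 129, 128, 129, 128]
[124, 65, 38, 38, 36, 37, 37, 36, 34, 39, 78, 119, 120, 119, 119, 119, 118, 120, 118, 119, 118, 118, 119, 119, 119, 119, 119, 119, 119, 119, 120, 120, 120, 118, 119, 119, 119, 119, 119, 119, 119, 119, 119, 119, 119, 119, 120, 119, 118, 120, 119, 120, 119, 119, 120, 118, 120, 121, 120
[... 260 characters left out ...]
, 46, 45, 46, 47, 86, 126, 126, 126]
knob yaw 15.934108322083894
0.212 0.02941791372659589 -180.04406046164263 ctr rel tcp along,across mm 1.5050120257272273 0.3888519049504148
0.2157 0.028474573721323934 -180.04406046164254 ctr rel tcp along,across mm -0.04638609601189892 0.3930128786129837
0.219 0.02763321641932462 -180.04406046164263 ctr rel tcp along,across mm -1.4300655018873485 0.3967240172850706
top z 0.21512435748314862
shaft z 0.12126922967254694
[  637   254   163   112 11220] [722.10552585 310.70926916]
[  268   285   210   246 37293] [370.33220712 413.27876545]
flat normal -163.88269905565124
shaft ctr [0.56937592 0.15347093] r 0.007533640348987168 flat dist 0.0037015308274760913
```

Request:
{"op": "drive_tool", "data": {
  "plan": [-0.07, -0.02, 0, 0, 0, 0, 1, -0.14, -0.038, 0, 0, 0, 0, 1, -0.2, -0.055, 0, 0, 0, 0, 1, -0.25, -0.069, -0.04, 0, 0, 0, 1, -0.267, -0.074, -0.09, 0, 0, 0, 1, -0.267, -0.074, -0.14, 0, 0, 0, 1, -0.267, -0.074, -0.176, 0, 0, 0, 1, -0.267, -0.074, -0.176, 0, 0, 0, 1, -0.267, -0.074, -0.176, 0, 0, 0, 1, -0.267, -0.074, -0.176, 0, 0, 0, 1]
}}

```text
clock: 7.3
ee_pos: [0.5706, 0.1547, 0.1415]
eef_rot: [-3.141, 0.001, -2.862]
force: [0.4, 0.4, 0.1]
opening: 0.338
```

```bash
python3 - <<'E'
from m import *
s=manip.sense(); print(s["clock"],s["ee_pos"],s["eef_rot"],s["force"],s["ft_torque"])
for n in ["scene","side"]:
    c=cam(n); np.savez(f'/tmp/{n}4.npz',**c)
    p=proj(c,[.57,.1535,.12])[0].astype(int); u,v=p
    im=cv2.resize(c["pixels"][v-50:v+50,u-65:u+65],(780,600),interpolation=cv2.INTER_CUBIC)
    cv2.imwrite(f'pics/{n}4.png',im[:,:,::-1])
E
```

```text
7.3 [0.57062466 0.15467008 0.14154532] [-3.14143457e+00  1.14465717e-03 -2.86194655e+00] [0.42224796 0.42107597 0.09278902] [-0.00517159 -0.04113079 -0.01699102]
```

View pics/scene4.png

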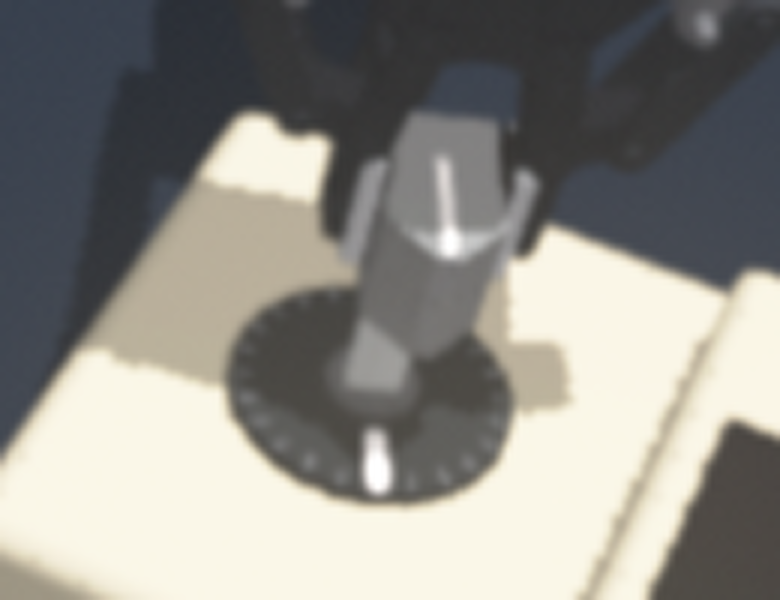

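View pics/side4.png

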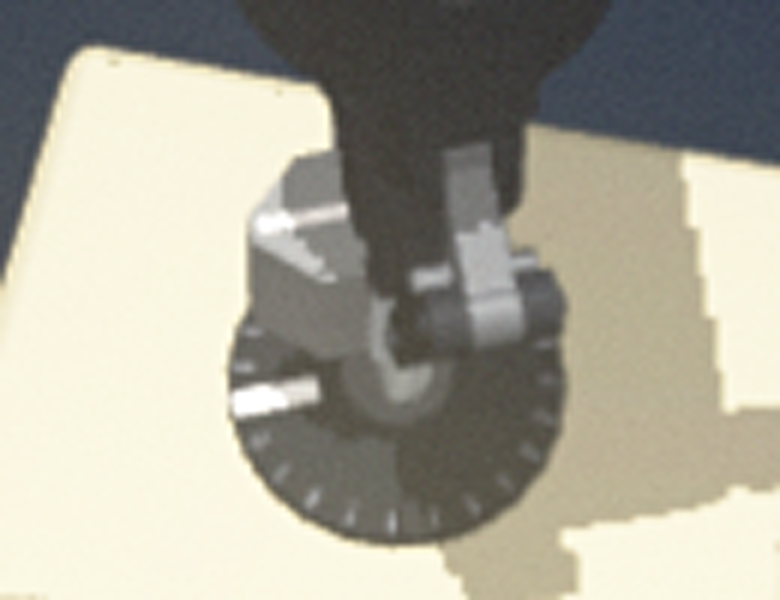

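Request:
{"op": "drive_tool", "data": {
  "plan": [-0.002, -0.004, -0.01, 0, 0, 0, 1, -0.002, -0.004, -0.02, 0, 0, 0, 1, -0.002, -0.004, -0.03, 0, 0, 0, 1, -0.002, -0.004, -0.04, 0, 0, 0, 1, -0.002, -0.004, -0.046, 0, 0, 0, 1, -0.002, -0.004, -0.054, 0, 0, 0, 1, -0.002, -0.004, -0.062, 0, 0, 0, 1, -0.002, -0.004, -0.07, 0, 0, 0, 1, -0.002, -0.004, -0.07, 0, 0, 0, 1, -0.002, -0.004, -0.07, 0, 0, 0, 1]
}}

```text
clock: 8.4
ee_pos: [0.5693, 0.1535, 0.1235]
eef_rot: [3.142, -0.0, -2.862]
force: [0.3, 0.2, -1.7]
opening: 0.343
```

Request:
{"op": "drive_tool", "data": {
  "plan": [0, 0, -0.008, 0, 0, 0, 1, 0, 0, -0.016, 0, 0, 0, 1, 0, 0, -0.024, 0, 0, 0, 1, 0, 0, -0.032, 0, 0, 0, 1, 0, 0, -0.04, 0, 0, 0, 1, 0, 0, -0.048, 0, 0, 0, 1, 0, 0, -0.056, 0, 0, 0, 1, 0, 0, -0.06, 0, 0, 0, 1, 0, 0, -0.06, 0, 0, 0, 1, 0, 0, -0.06, 0, 0, 0, 1]
}}

```text
clock: 9.4
ee_pos: [0.5693, 0.1535, 0.1086]
eef_rot: [-3.142, 0.0, -2.862]
force: [0.4, 1.0, -0.4]
opening: 0.339
```

```bash
python3 - <<'E'
from m import *
s=manip.sense(); print(s["clock"],s["ee_pos"],s["eef_rot"],s["force"],s["ft_torque"])
for n in ["scene"]:
    c=cam(n)
    p=proj(c,[.57,.1535,.12])[0].astype(int); u,v=p
    im=cv2.resize(c["pixels"][v-50:v+50,u-65:u+65],(780,600),interpolation=cv2.INTER_CUBIC)
    cv2.imwrite(f'pics/{n}5.png',im[:,:,::-1])
E
```

```text
9.4 [0.56926546 0.15353289 0.10856169] [-3.14156506e+00  1.99000142e-05 -2.86192495e+00] [ 0.42107769  1.00396389 -0.35285106] [ 0.00388862 -0.03523182  0.00439813]
```

View pics/scene5.png

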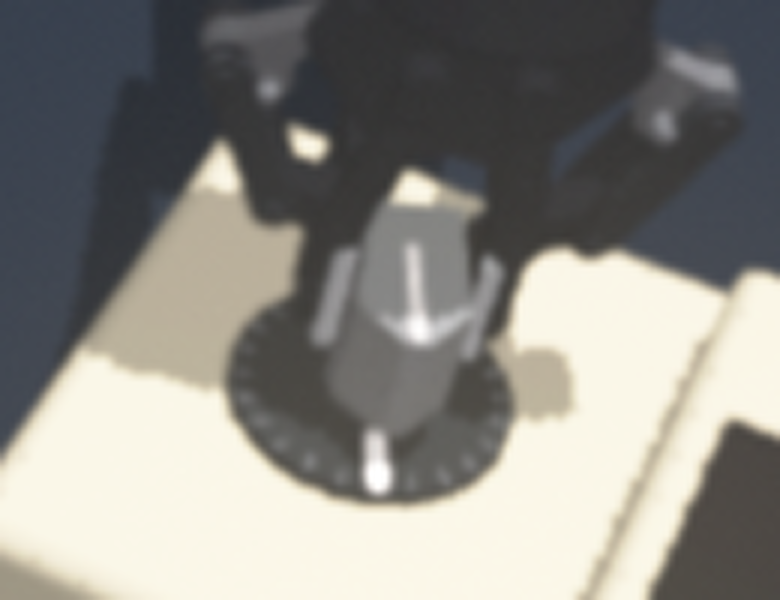

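Request:
{"op": "drive_tool", "data": {
  "plan": [0, 0, -0.006, 0, 0, 0, 1, 0, 0, -0.012, 0, 0, 0, 1, 0, 0, -0.018, 0, 0, 0, 1, 0, 0, -0.024, 0, 0, 0, 1, 0, 0, -0.028, 0, 0, 0, 1, 0, 0, -0.032, 0, 0, 0, 1, 0, 0, -0.032, 0, 0, 0, 1, 0, 0, -0.032, 0, 0, 0, 1, 0, 0, -0.032, 0, 0, 0, 1, 0, 0, -0.032, 0, 0, 0, 1],
  "squeeze": 80
}}

```text
clock: 10.45
ee_pos: [0.5695, 0.1535, 0.1013]
eef_rot: [-3.142, 0.0, -2.862]
force: [-2.7, -0.8, 6.3]
opening: 0.341
```

Request:
{"op": "drive_tool", "data": {
  "plan": [0, 0, -0.004, 0, 0, 0, 1, 0, 0, -0.008, 0, 0, 0, 1, 0, 0, -0.012, 0, 0, 0, 1, 0, 0, -0.016, 0, 0, 0, 1, 0, 0, -0.016, 0, 0, 0, 1, 0, 0, -0.016, 0, 0, 0, 1, 0, 0, -0.016, 0, 0, 0, 1, 0, 0, -0.016, 0, 0, 0, 1, 0, 0, -0.016, 0, 0, 0, 1, 0, 0, -0.016, 0, 0, 0, 1]
}}

```text
clock: 11.45
ee_pos: [0.5695, 0.1536, 0.0977]
eef_rot: [-3.141, 0.0, -2.862]
force: [-4.0, -0.7, 7.7]
opening: 0.336
```

```bash
python3 - <<'E'
from m import *
s=manip.sense(); print(s["ee_pos"],s["eef_rot"],s["force"],s["ft_torque"])
E
```

```text
[0.56949794 0.15355194 0.09771592] [-3.14145251e+00  2.43053259e-04 -2.86188694e+00] [-3.95423689 -0.65010779  7.66227427] [-0.08687104  0.56039198 -0.03360674]
```

Request:
{"op": "drive_tool", "data": {
  "plan": [0, 0, -0.002, 0, 0, 0, 1, 0, 0, -0.004, 0, 0, 0, 1, 0, 0, -0.006, 0, 0, 0, 1, 0, 0, -0.008, 0, 0, 0, 1, 0, 0, -0.008, 0, 0, 0, 1, 0, 0, -0.008, 0, 0, 0, 1, 0, 0, -0.008, 0, 0, 0, 1, 0, 0, -0.008, 0, 0, 0, 1, 0, 0, -0.008, 0, 0, 0, 1, 0, 0, -0.008, 0, 0, 0, 1]
}}

```text
clock: 12.45
ee_pos: [0.5696, 0.1536, 0.0976]
eef_rot: [-3.141, -0.0, -2.862]
force: [-7.1, -1.2, 15.1]
opening: 0.337
```

```bash
python3 - <<'E'
from m import *
s=manip.sense(); print(s["clock"],s["ee_pos"],s["force"],s["ft_torque"])
rows=[]
for n in ["scene","side","wrist"]:
    c=cam(n)
    if n=="wrist":
        R,C=np.indices((480,640))
        P,_,_=pts(c,(R>300)&(R<335)&(abs(C-290)<15)); print("top z wrist",np.median(P[:,2])); save(c,"wrist6.png"); continue
    u,v=proj(c,[.57,.1535,.12])[0].astype(int)
    rows.append(cv2.resize(c["pixels"][v-50:v+50,u-32:u+33],(390,600),interpolation=cv2.INTER_CUBIC))
    sl=manip.silhouettes(n,"knob_center")
    for q in sl[:1]:
        P,_,_=pts(c,q["pixels"]); print(n,q["conf"],q["box"],np.percentile(P,[5,50,95],axis=0).round(3).tolist())
cv2.imwrite('pics/press6.png',np.hstack(rows)[:,:,::-1])
E
```

```text
12.45 [0.56959581 0.15356678 0.09756931] [-7.12915388 -1.20347957 15.11159306] [-0.25926586  1.14667979 -0.03223984]
scene 0.55 [433.0, 230.9, 456.1, 268.7] [[0.556, 0.145, 0.096], [0.591, 0.158, 0.127], [0.603, 0.172, 0.13]]
side 0.61 [303.0, 360.8, 321.4, 394.5] [[0.578, 0.148, 0.094], [0.588, 0.167, 0.127], [0.599, 0.173, 0.129]]
top z wrist 0.12705403948442684
```

View pics/press6.png

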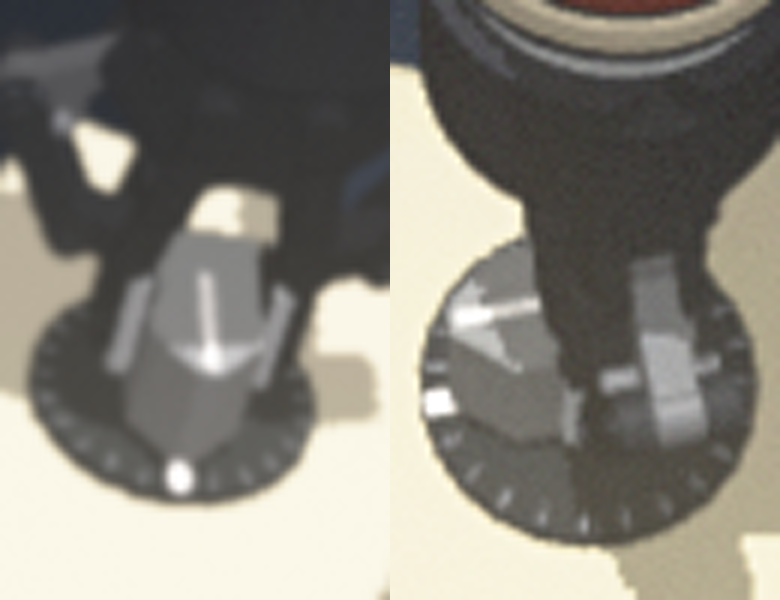

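View pics/wrist6.png

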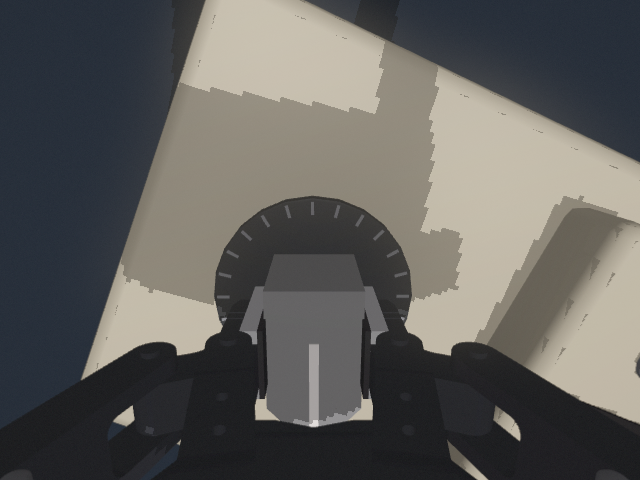

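Request:
{"op": "drive_tool", "data": {
  "plan": [0, 0, -0.002, 0, 0, 0, 1, 0, 0, -0.004, 0, 0, 0, 1, 0, 0, -0.004, 0, 0, 0, 1, 0, 0, -0.004, 0, 0, 0, 1, 0, 0, -0.004, 0, 0, 0, 1, 0, 0, -0.004, 0, 0, 0, 1, 0, 0, -0.004, 0, 0, 0, 1, 0, 0, -0.004, 0, 0, 0, 1, 0, 0, -0.004, 0, 0, 0, 1, 0, 0, -0.004, 0, 0, 0, 1]
}}

```text
clock: 13.7
ee_pos: [0.5696, 0.1536, 0.0975]
eef_rot: [-3.141, -0.0, -2.862]
force: [-10.0, -1.2, 19.4]
opening: 0.339
```

The height holds at 0.0975 m while the force has risen to 19 N, so the shaft is on its stop. I'm handing in.

```bash
python3 - <<'E'
from plant import manip
print(manip.sign_off()); s=manip.sense(); print(s["clock"],s["ee_pos"],s["force"],s["opening"])
E
```

```text
the job is handed in; nothing more can be done
None
the job is handed in; nothing more can be done
```

The knob is on the D-shaft and pressed in to the stop. I handed the job in at 13.7 s with the gripper still closed on the knob at 80 N and pushing down.

I picked the knob up by its flat sides and turned it to about 16°, where the dial's white rib and the shaft's flat point. I then slid it onto the shaft and pressed in small steps.

**What the last checks showed:**
- **At the stop:** over the last two presses the tool was commanded another 3 mm down but moved only about 0.2 mm, staying near z = 0.0975 m. The upward force rose from 7.7 to 15 to 19 N, against a 9 N spring.
- **Height of the knob:** its top measured about 0.127 m, against 0.128 m expected when fully in.
- **Grip and angle:** the wrist picture showed no slip in the jaws, and the knob's line still lay along the rib.
- **Side force:** about 10 N sideways remains, which I left alone because nothing moved under it.
- **Camera disagreement:** the cameras differed by 1 to 3 mm on where the shaft stands. I relied mainly on the wrist camera, and the knob slid on without noticeable force.
- **Weight, jar and screwdriver:** the planned path kept clear of all three, but I took no last picture to confirm they hadn't moved.

The sign-off gave no verdict, and the state could not be read after it.

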